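Collapse the telescopic stands and lock them in their carrier

TASK

Pack away the telescopic paint stands: collapse every stand fully home, the inner tube before the middle one, and stand each one upright in a carrier bay of its own, with the keeper drawn back out of the way. When all the stands are in, slide the keeper along by its red knob until it clicks home over their feet. Leave the navy tin and the roll of tape where they are.

Things in the scene. Friction and masses are not known exactly. Their poses are not given: they have to be found in the camera images.
- bay_0 (a point): Fixed plywood carrier, 248 (its y) x 88 mm (x): three open square bays in a row, 72 x 72 mm inside, 80 mm between centres, walls 8 mm thick, tops 22 mm above the trolley. This is the floor centre (4 mm above the trolley) of the end bay nearest the red knob. Carrier axes: z up, y along the row from bay_0 to bay_2 (the way the keeper closes), -x to the side of the keeper rail
- bay_1 (a point): Floor centre of the middle bay; axes as bay_0
- bay_2 (a point): Floor centre of the bay farthest from the red knob; axes as bay_0
- keeper_knob (a point): Middle of the grip of the upright round red knob on the steel keeper bar: 16 mm across, from 20 mm below this point to 16 mm above; the bar's top is 31 mm above the trolley. The bar runs on the rail along the carrier's -x side; its three tabs, 18 mm wide, reach 11 mm in over the bays at 25 to 31 mm above the trolley. Axes as bay_0
- keeper (a joint): Slide of the keeper, m: 0 = open (tabs over the bay walls; above 0.006 a tab is in the way of a foot), 0.040 = closed (a tab over each foot's front edge); grows along the carrier's +y. Takes about 1 N and stays where left. From 0.026 a ball detent resists with about 6 N more until about 0.035, then it snaps on to 0.040 and is held
- stand_a_grip (a point): Loose telescopic stand, 0.5 to 0.8 kg: dark steel foot 64 mm across, 14 mm high; on it a blue base tube 38 mm across, its top 80 mm above the stand's underside. This point is on the axis, on the base tube, 55 mm above the underside; z up the axis. Lift it by the blue tube: by pad or collar it pulls out again. Two or three of stands a, b, c are there
- stand_a_head (a point): Centre of the top face of stand a's orange pad (30 mm across, 12 mm high), on top of the inner tube; pressed down here, the inner tube goes in first, then the middle one. Collapsed, the pad rests on the black collar and the stand is 99 mm tall
- stand_a_inner (a joint): How far stand a's steel inner tube is drawn out of the middle tube, m: 0 = fully home, at most 0.055; slides with about 4 N and stays where left
- stand_a_mid (a joint): How far stand a's aluminium middle tube (black collar on top, 35 mm across, 7 mm high) is drawn out of the blue base tube, m: 0 = fully home (collar on the base tube), at most 0.055; slides with about 9 N and stays where left
- stand_b_grip (a point): The same point of stand b, which is like stand a (may be absent)
- stand_b_head (a point): Centre of the top face of stand b's orange pad (30 mm across, 12 mm high), on top of the inner tube; pressed down here, the inner tube goes in first, then the middle one. Collapsed, the pad rests on the black collar and the stand is 99 mm tall
- stand_b_inner (a joint): How far stand b's steel inner tube is drawn out of the middle tube, m: 0 = fully home, at most 0.055; slides with about 4 N and stays where left
- stand_b_mid (a joint): How far stand b's aluminium middle tube (black collar on top, 35 mm across, 7 mm high) is drawn out of the blue base tube, m: 0 = fully home (collar on the base tube), at most 0.055; slides with about 9 N and stays where left
- stand_c_grip (a point): The same point of stand c, which is like stand a (may be absent)
- stand_c_head (a point): Centre of the top face of stand c's orange pad (30 mm across, 12 mm high), on top of the inner tube; pressed down here, the inner tube goes in first, then the middle one. Collapsed, the pad rests on the black collar and the stand is 99 mm tall
- stand_c_inner (a joint): How far stand c's steel inner tube is drawn out of the middle tube, m: 0 = fully home, at most 0.055; slides with about 4 N and stays where left
- stand_c_mid (a joint): How far stand c's aluminium middle tube (black collar on top, 35 mm across, 7 mm high) is drawn out of the blue base tube, m: 0 = fully home (collar on the base tube), at most 0.055; slides with about 9 N and stays where left
- navy_tin: Navy paint tin, 72 mm across, 100 mm high; origin under its centre; bystander, to be left alone
- tape_roll: Roll of masking tape lying flat, 104 mm across, 24 mm high; origin under its centre; bystander, to be left alone
There are look-alikes about, which are no part of the job. What is shaped like the part that bears stand_c_grip but turquoise is not meant.

How it is judged (in metres and radians):
On the way, in this order (a step that is already met when the one before it is completed fails the run):
1. every stand fully collapsed and upright in a carrier bay, the keeper not yet closed (value of joint each of stand_a_inner, stand_a_mid, stand_b_inner, stand_b_mid, stand_c_inner, stand_c_mid below 0.003 m and angle between each of stand_a_grip, stand_b_grip, stand_c_grip's own z axis and vertical below 0.08 rad and ((horizontal distance between stand_a_grip and bay_0 below 0.012 m and z of stand_a_grip in the frame of bay_0 below 0.06 m) or (horizontal distance between stand_a_grip and bay_1 below 0.012 m and z of stand_a_grip in the frame of bay_1 below 0.06 m) or (horizontal distance between stand_a_grip and bay_2 below 0.012 m and z of stand_a_grip in the frame of bay_2 below 0.06 m)) and ((horizontal distance between stand_b_grip and bay_0 below 0.012 m and z of stand_b_grip in the frame of bay_0 below 0.06 m) or (horizontal distance between stand_b_grip and bay_1 below 0.012 m and z of stand_b_grip in the frame of bay_1 below 0.06 m) or (horizontal distance between stand_b_grip and bay_2 below 0.012 m and z of stand_b_grip in the frame of bay_2 below 0.06 m)) and ((horizontal distance between stand_c_grip and bay_0 below 0.012 m and z of stand_c_grip in the frame of bay_0 below 0.06 m) or (horizontal distance between stand_c_grip and bay_1 below 0.012 m and z of stand_c_grip in the frame of bay_1 below 0.06 m) or (horizontal distance between stand_c_grip and bay_2 below 0.012 m and z of stand_c_grip in the frame of bay_2 below 0.06 m)) and value of joint keeper below 0.025 m), for 0.2 s.
2. keeper slid home past its detent (value of joint keeper above 0.037 m), for 0.2 s.
At the end, for the whole second after the job is handed in: Every stand present has inner and middle tube home (within 3 mm), is upright (within 0.08 rad) and down on the floor of a bay (axis within 12 mm of the bay's centre); the keeper is past its detent (joint above 0.037) (value of joint each of stand_a_inner, stand_a_mid, stand_b_inner, stand_b_mid, stand_c_inner, stand_c_mid below 0.003 m and angle between each of stand_a_grip, stand_b_grip, stand_c_grip's own z axis and vertical below 0.08 rad and ((horizontal distance between stand_a_grip and bay_0 below 0.012 m and z of stand_a_grip in the frame of bay_0 below 0.06 m) or (horizontal distance between stand_a_grip and bay_1 below 0.012 m and z of stand_a_grip in the frame of bay_1 below 0.06 m) or (horizontal distance between stand_a_grip and bay_2 below 0.012 m and z of stand_a_grip in the frame of bay_2 below 0.06 m)) and ((horizontal distance between stand_b_grip and bay_0 below 0.012 m and z of stand_b_grip in the frame of bay_0 below 0.06 m) or (horizontal distance between stand_b_grip and bay_1 below 0.012 m and z of stand_b_grip in the frame of bay_1 below 0.06 m) or (horizontal distance between stand_b_grip and bay_2 below 0.012 m and z of stand_b_grip in the frame of bay_2 below 0.06 m)) and ((horizontal distance between stand_c_grip and bay_0 below 0.012 m and z of stand_c_grip in the frame of bay_0 below 0.06 m) or (horizontal distance between stand_c_grip and bay_1 below 0.012 m and z of stand_c_grip in the frame of bay_1 below 0.06 m) or (horizontal distance between stand_c_grip and bay_2 below 0.012 m and z of stand_c_grip in the frame of bay_2 below 0.06 m)) and value of joint keeper above 0.037 m); the robot touches nothing.
It fails at once if stand a's middle tube pushed in while its inner tube is still out (value of joint stand_a_inner above 0.012 m and value of joint stand_a_mid between 0.006 and 0.025 m).
It fails at once if stand b's middle tube pushed in while its inner tube is still out (value of joint stand_b_inner above 0.012 m and value of joint stand_b_mid between 0.006 and 0.025 m).
It fails at once if stand c's middle tube pushed in while its inner tube is still out (value of joint stand_c_inner above 0.012 m and value of joint stand_c_mid between 0.006 and 0.025 m).
It fails at once if the tin or the tape moved by more than 30 mm (distance of any of navy_tin, tape_roll from where it was at the start of the episode above 0.03 m).
Of stand_a, stand_b, stand_c only 2 to 3 are there at a start; the rules pass over those that are not, and their reading is None.
At some moment in a run one of stand_a, stand_b, stand_c may be knocked a few centimetres aside while the robot is not near it.
It also fails if it takes over 210 s, if anything falls off the work surface, if the arm or the gripper's body presses on something with over 40 N, if the wrist force passes 120 N, or if a joint passes its speed limit or range.

ROBOT

A 6-joint arm with a two-finger parallel gripper is mounted at the origin on a cart in front of the work surface, level with it; the furniture and walls round the work are solid. World frame = base frame: x ahead of the robot, y to its left, z up, the work surface at z = 0. Lengths are in mm, angles in rad, forces in N, time in s.
With the tool pointing down it reaches from about 400 to 925 mm from the base axis. Payload 12.5 kg.
Tool frame: the origin (TCP) lies midway between the tips of the shut fingers; the grasp point (between the pads) lies 19 mm behind it; z points along the fingers, y is the line along which they close (so a half turn about z gives the same grasp; the last joint's range is limited). The gripper opens to 95 mm and grips with 3 to 60 N. Pads are 20 mm wide; open, the fingers measure 119 mm over their backs; the gripper's body (75 mm by 180 mm) begins 59 mm behind the grasp point.
Start: joints at [1.005, 0.491, 1.559, -0, 1.092, -0.106], TCP at [277.343, 560.114, 214.661] pointing down, gripper open.
Joint ranges: [-3.1, 3.1], [-0.84, 2.19], [0.05, 2.79], [-1.13, 4.28], [0.06, 2.93], [-2.69, 2.69]. Speed limits (rad/s): [2.22, 2.22, 2.79, 3.14, 3.14, 3.14].

INTERFACE

Orientations are given as [roll, pitch, yaw] about the fixed x, y, z axes, in that order (R = Rz(yaw) Ry(pitch) Rx(roll)).
In Python, from cell import readout, eyes, env gives the robot as it stands.
- The arm moves only by the tool move_arm, never from a script. Its argument "plan" is a list of rows, each a list of 3 entries, a list of its own where there are three numbers: the turn, a rotation vector about the tool's x, y, z in degrees, then the shift along the tool's x, y, z in m, then the gripper command: -1 is shut, 1 is fully open, values between are in proportion. In form: [[[ax, ay, az], [x, y, z], jaw], ...]. A call has 1 to 5 rows; each row is the pose to reach, as a shift and turn from the pose commanded when the call began, along the tool's axes at that moment; what a row does not reach only later rows make up. A row lasts 1/8 s, in which the tool goes at most 62.5 mm and 10.7 degrees, less where a joint would pass 70% of its speed; a pose out of reach is approached as far as the arm can. A call with a gripper value outside its range is refused whole. The fingers move at their own pace and stop on an object; the grip force is fixed at half the most. Time passes only in rows, so rows that repeat a pose let the fingers close. It gives the time, the measured TCP pose, the force, the opening and the grip force at its end, in the units of the state.
- readout.state(): the state, without advancing time (a new reading comes with each control period).
- eyes.read_camera(name): name is "side" or "top" or "wrist"; returns a dict with "img" (384x512x3 uint8, red, green, blue), "K" (3x3 intrinsics, pixels), "extrinsics" (4x4, takes a point from camera to world coordinates). Camera axes: x right, y up, looking along -z (the intrinsics and any distortion apply to the point x, -y, -z); pixel columns grow to the right and rows downward; lengths in mm; the calibration is good to about 2 mm. The wrist camera is an equidistant fisheye: a pixel r from the principal point sees the ray r / f radians off the axis. A picture is of the moment at which its call begins. There is no depth.
- env.job_done(): hands the job in; it is judged then, once.
Trained networks look in a picture, given as the dict that the camera call returned (one of the last four; its "shot" number tells which), for a name from the list of things; names that differ only in an ending like _2 or _b are one class to them, and where a whole thing is asked for, a point or a joint stands for the part that bears it (a point fixed in the world has none). Each returns a list of dicts, best first, with "score" (0 to 1); they miss things now and then, are a little off and sometimes report something else, mostly with a low value. They report only what shows in the picture. A call takes as long as a camera call. They do not tell look-alikes from the thing itself.
- eyes.cut_out(picture, name): "mask" (384x512 bool, what is visible of it) and "uv" ([column, row] in pixels, amid what is visible of it).
The state is a dict: "t": time; "joints": joint angles; "qvel": joint speeds; "tau": joint torques, N m; "eef_pos": TCP position; "tcp_rot": TCP orientation; "ft_force": force on the tool from outside, world axes, zero at the start; "moment": the same for the moment, N m; "opening": opening from 0.0 (shut) to 1.0 (fully open); "grip_force": force on a finger pad.
Only numpy, scipy, OpenCV 4.12 (cv2) and the standard library are available. Lean on these libraries where they do the work, as an engineer would, in place of code of your own. Each camera call takes 0.05 s, during which the arm holds its last target. There are 200 camera calls.

## Working session

There is one attempt and no reset: what is moved stays moved. The work goes in short steps, Python scripts to look and compute and a tool call to move; the robot and the scene stay as the last step left them, time stands still between calls to the robot, and variables do not carry over. Pictures are saved under pics/ and viewed, at most 14 in all, crops included, and the job is handed in when it is done.

Besides the shell and the picture viewer there is one more tool, called by a JSON object that holds its "op" and its "data", one argument or row to a line. move_arm: Moves the arm, as the interface text tells. Its arguments: {"type":"object","properties":{"plan":{"type":"array","items":{"type":"array"}}},"required":["plan"]}

```bash
mkdir -p pics; ls; python3 - <<'E'
from cell import readout, eyes, env
import cv2,numpy as np
s=readout.state();print(s)
for n in ["top","side"]:
    p=eyes.read_camera(n);print(n,p["K"].tolist(),np.round(p["extrinsics"],3).tolist(),[k for k in p])
    cv2.imwrite(f"pics/{n}0.png",cv2.resize(p["img"][...,::-1],(800,600),interpolation=cv2.INTER_CUBIC))
E
```

```text
pics
{'t': 0.0, 'joints': array([ 1.00539582e+00,  4.91573066e-01,  1.55946298e+00, -2.30311412e-05,
        1.09169283e+00, -1.05593356e-01]), 'qvel': array([ 0.00177195,  0.00042822, -0.00093436, -0.00167458, -0.00028929,
       -0.00036363]), 'tau': array([-9.77746276e-04, -6.12634706e+01, -2.58184916e+01,  6.91784034e-02,
        4.81453200e-02, -1.17240029e-04]), 'eef_pos': array([277.20623349, 559.88417287, 214.04869947]), 'tcp_rot': array([-3.14046061e+00, -9.94421823e-05,  2.68179607e+00]), 'ft_force': array([-0.49583753, -0.54570435,  0.1948959 ]), 'moment': array([0.02656015, 0.010953  , 0.02085391]), 'grip_force': 0.0, 'opening': 1.0002958945889713}
top [[433.4947529889525, 0.0, 249.00972894935703], [0.0, 433.4947529889525, 187.17632024786514], [0.0, 0.0, 1.0]] [[-0.005, 0.986, -0.167, 351.283], [-1.0, -0.002, 0.019, -33.92], [0.018, 0.167, 0.986, 1374.273], [0.0, 0.0, 0.0, 1.0]] ['img', 'K', 'extrinsics', 'shot']
side [[407.81074942484156, 0.0, 258.99814727246473], [0.0, 407.81074942484156, 185.65915822749784], [0.0, 0.0, 1.0]] [[0.825, 0.243, -0.51, -72.949], [-0.565, 0.357, -0.744, -964.612], [0.002, 0.902, 0.432, 637.002], [0.0, 0.0, 0.0, 1.0]] ['img', 'K', 'extrinsics', 'shot']
```

View pics/top0.png

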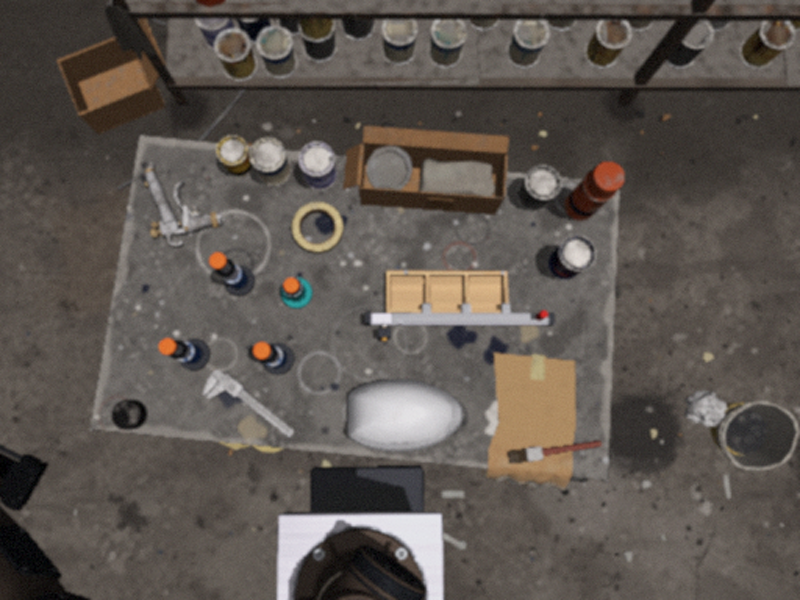

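View pics/side0.png

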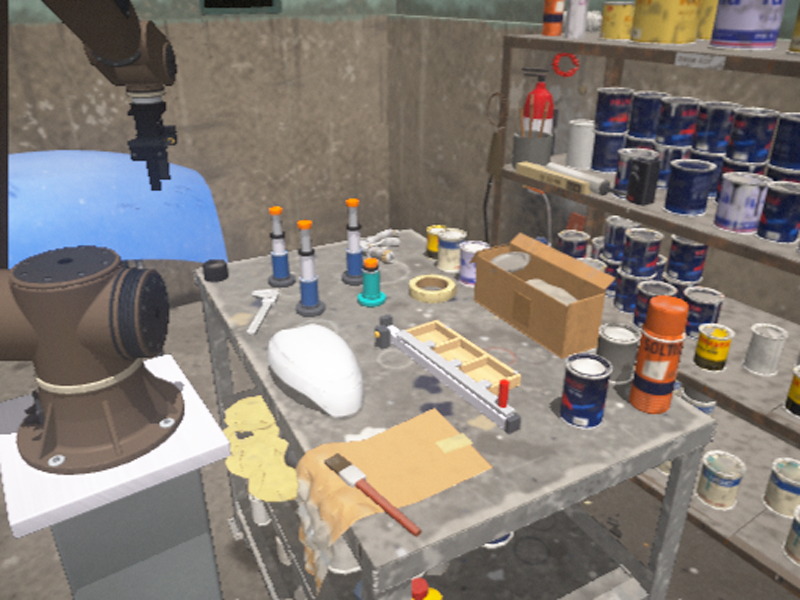

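The top view shows three blue stands with orange pads at about (219,261), (168,346) and (262,351). The turquoise look-alike is at (293,287), the tape at (318,227) and the navy tin at (572,257). The carrier is centred near (447,293), with the red knob at (543,316). The side view agrees and shows all three stands extended.

```bash
cat > h.py <<'E'
from cell import readout, eyes, env
import cv2, numpy as np
from scipy.optimize import least_squares
def proj(p,X):
    E=p["extrinsics"]; c=(np.atleast_2d(X)-E[:3,3])@E[:3,:3]
    u=np.c_[c[:,0],-c[:,1],-c[:,2]]@p["K"].T
    return u[:,:2]/u[:,2:]
def ray(p,uv):
    d=np.linalg.inv(p["K"])@[uv[0],uv[1],1]; E=p["extrinsics"]
    return E[:3,3], E[:3,:3]@(d*[1,-1,-1])
def atz(p,uv,z):
    o,d=ray(p,uv); return o+d*(z-o[2])/d[2]
def tri(ps,uvs):
    f=lambda X:np.concatenate([proj(p,X)[0]-u for p,u in zip(ps,uvs)])
    r=least_squares(f,[600,100,100]); return r.x,np.abs(r.fun).max()
def toolvec(w):   # world displacement -> tool axes
    from scipy.spatial.transform import Rotation as R
    return R.from_euler('xyz',readout.state()["tcp_rot"]).inv().apply(w)
E
python3 - <<'E'
from h import *
ps={n:eyes.read_camera(n) for n in("top","side")}
for name in["stand_a_head","stand_a_grip","stand_a_mid","keeper_knob","keeper","bay_0","navy_tin","tape_roll"]:
  for n,p in ps.items():
    try:
      for d in eyes.cut_out(p,name):
        m=d["mask"];ys,xs=np.where(m)
        print(name,n,round(d["score"],2),np.round(d["uv"],1),"cen",xs.mean().round(1),ys.mean().round(1),"box",xs.min(),xs.max(),ys.min(),ys.max(),m.sum(),p["img"][m].mean(0).round())
    except Exception as e: print(name,n,e)
p=ps["top"]
c=p["img"][150:225,230:370]
cv2.imwrite("pics/car.png",cv2.resize(c[...,::-1],None,fx=5.7,fy=5.7,interpolation=cv2.INTER_CUBIC))
E
```

```text
stand_a_head side 0.74 [276.7 187.5] cen 275.7 184.4 box 261 291 176 193 440 [197. 178. 133.]
stand_a_head side 0.6 [176.6 143.3] cen 175.9 139.4 box 172 179 132 148 112 [176. 138. 100.]
stand_a_grip top 0.92 [119.9 224.3] cen 119.5 225.2 box 102 134 217 236 476 [87. 68. 63.]
stand_a_grip side 0.83 [178.7 162.9] cen 177.9 161.4 box 172 187 132 183 482 [122. 121. 129.]
stand_a_grip side 0.34 [194.4 161.1] cen 195.2 160.9 box 190 201 140 179 361 [170. 152. 140.]
stand_a_mid top 0.56 [113.2 223. ] cen 111.5 223.1 box 102 121 217 229 190 [126.  76.  49.]
stand_a_mid side 0.71 [171.  149.7] cen 176.6 147.2 box 172 181 132 161 222 [165. 143. 125.]
stand_a_mid side 0.6 [174.9 143.8] cen 176.1 141.0 box 172 180 132 150 131 [168. 136. 105.]
stand_a_mid side 0.46 [292.6 238.8] cen 294.6 239.2 box 254 326 212 264 704 [214. 192. 191.]
keeper_knob top 0.75 [299.8 203.5] cen 301.6 202.4 box 251 351 194 206 769 [173. 165. 169.]
keeper_knob side 0.59 [293.6 237.8] cen 295.6 239.8 box 253 328 211 265 707 [214. 191. 190.]
keeper top 0.55 [298.1 201.9] cen 300.1 202.3 box 251 351 194 207 792 [172. 165.
[... 200 characters left out ...]
90.  229.9] cen 292.0 234.3 box 240 332 202 276 2756 [203. 183. 162.]
navy_tin top 0.72 [104.7 221.5] cen 108.6 222.2 box 102 116 217 227 127 [167.  92.  48.]
navy_tin side 0.69 [370.4 249.8] cen 373.4 250.0 box 357 390 226 274 1275 [100.  97. 113.]
navy_tin side 0.45 [174.8 149.2] cen 176.6 147.1 box 172 181 132 161 223 [164. 142. 124.]
navy_tin side 0.4 [195.6 174.6] cen 196.2 174.8 box 189 207 140 202 667 [132. 128. 134.]
tape_roll top 0.85 [201.7 136.6] cen 203.7 145.3 box 187 219 130 162 501 [159. 144. 111.]
tape_roll top 0.49 [290.2 197. ] cen 288.3 192.9 box 234 355 173 217 3242 [179. 157. 134.]
tape_roll side 0.78 [272.6 184.5] cen 274.9 184.3 box 261 290 176 192 373 [197. 177. 131.]
```

View pics/car.png

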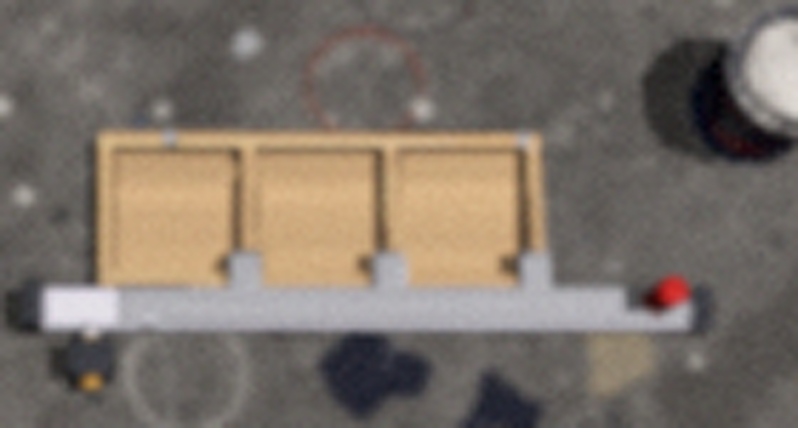

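The crop shows the keeper open: its tabs, at crop (245,270), (390,270) and (535,270), lie over the bay walls. The networks are coarse here, so I'll segment by colour.

```bash
cat >> h.py <<'E'
def blobs(p,lo,hi,roi,mn=15):
    hsv=cv2.cvtColor(p["img"],cv2.COLOR_RGB2HSV); m=cv2.inRange(hsv,lo,hi)
    z=np.zeros_like(m);x0,x1,y0,y1=roi;z[y0:y1,x0:x1]=m[y0:y1,x0:x1]
    n,l,s,c=cv2.connectedComponentsWithStats(z)
    return [(c[i].round(1),s[i].tolist()) for i in range(1,n) if s[i][4]>=mn],z
ORG=((2,150,120),(16,255,255)); BLU=((100,100,30),(120,255,255)); RED=((172,150,80),(180,255,255)); WOOD=((10,60,120),(22,200,255))
R={"top":(90,240,155,290),"side":(160,270,110,215)}
E
python3 - <<'E'
from h import *
ps={n:eyes.read_camera(n) for n in("top","side")}
B={}
for n,p in ps.items():
    B[n]=blobs(p,*ORG,R[n],8)[0]; print(n,"orange",B[n])
    print(n,"blue",blobs(p,*BLU,R[n])[0])
    print(n,"red",blobs(p,*RED,{"top":(330,370,180,220),"side":(300,350,220,280)}[n],5)[0])
for a,_ in B["top"]:
  for b,_ in B["side"]:
    x,e=tri([ps["top"],ps["side"]],[a,b])
    if e<2.5: print(a,b,x.round(1),e.round(2))
m=blobs(ps["top"],*WOOD,(225,335,165,215))[1]
c=max(cv2.findContours(m,0,1)[0],key=cv2.contourArea)
r=cv2.minAreaRect(c);print(r)
for q in c[:,0].min(0),c[:,0].max(0): print(q,atz(ps["top"],q,22))
# top edge line of far rim
ys=[(x,np.where(m[:,x])[0].min()) for x in range(252,322,4)];print(ys)
ln=[atz(ps["top"],(x,y-.5),22) for x,y in ys];print(np.polyfit([l[1] for l in ln],[l[0] for l in ln],1))
print([(y,np.where(m[y])[0].min(),np.where(m[y])[0].max()) for y in range(174,198,3)])
E
```

```text
top orange [(array([139. , 166.4]), [134, 162, 11, 10, 90]), (array([186. , 182.4]), [181, 178, 11, 10, 80]), (array([106.8, 221.4]), [102, 217, 11, 10, 94]), (array([167.1, 224. ]), [162, 219, 11, 11, 103])]
top blue [(array([154.2, 180.1]), [149, 175, 9, 10, 39]), (array([125.7, 227.1]), [122, 221, 7, 12, 36])]
top red []
side orange [(array([225.1, 129.7]), [221, 127, 9, 5, 25]), (array([176.2, 135. ]), [172, 132, 9, 6, 22]), (array([194.5, 144. ]), [190, 141, 10, 6, 32]), (array([236.5, 169.1]), [233, 166, 9, 6, 29])]
side blue [(array([226.7, 168.8]), [222, 162, 10, 14, 115]), (array([179.1, 170.3]), [174, 164, 11, 14, 126]), (array([197.6, 187.6]), [193, 180, 10, 16, 145])]
side red []
[139.  166.4] [225.1 129.7] [612.  248.5 191.5] 0.37
[186.  182.4] [236.5 169.1] [585.  130.7  88.2] 0.2
[106.8 221.4] [176.2 135. ] [461.3 334.4 176.4] 0.66
[167.1 224. ] [194.5 144. ] [451.6 165.8 194.9] 0.45
((286.0, 185.5), (27.0, 78.0), 90.0)
[247 172] [629.78212488 -53.5929355   22.        ]
[325 199] [ 542.29672051 -299.7015922    22.        ]
[(252, np.int64(173)), (256, np.int64(173)), (260, np.int64(176)), (264, np.int64(173)), (268, np.int64(173)), (272, np.int64(173)), (276, np.int64(173)), (280, np.int64(173)), (284, np.int64(173)), (288, np.int64(172)), (292, np.int64(173)), (296, np.int64(173)), (300, np.int64(173)), (304, np.int64(173)), (308, np.int64(173)), (312, np.int64(173)), (316, np.int64(173)), (320, np.int64(174))]
[-4.28547678e-03  6.26638679e+02]
[(174, np.int64(247), np.int64(324)), (177, np.int64(247), np.int64(324)), (180, np.int64(247), np.int64(325)), (183, np.int64(247), np.int64(325)), (186, np.int64(247), np.int64(325)), (189, np.int64(247), np.int64(325)), (192, np.int64(247), np.int64(325)), (195, np.int64(247), np.int64(319))]
```

{"op": "move_arm", "data": {
  "plan": [
    [[0, 0, 53.5], [-0.265, -0.121, -0.026], -1],
    [[0, 0, 53.5], [-0.265, -0.121, -0.026], -1],
    [[0, 0, 53.5], [-0.265, -0.121, -0.026], -1],
    [[0, 0, 53.5], [-0.265, -0.121, -0.026], -1],
    [[0, 0, 53.5], [-0.265, -0.121, -0.026], -1]
  ]
}}

```text
t: 1.72
eef_pos: [462.6, 332.0, 241.1]
tcp_rot: [3.141, -0.0, 1.741]
ft_force: [0.7, 0.8, -0.2]
opening: 0.531
grip_force: 0.0
```

{"op": "move_arm", "data": {
  "plan": [
    [[0, 0, 10.16], [0, 0, 0], -1],
    [[0, 0, 10.16], [0, 0, 0], -1],
    [[0, 0, 10.16], [0, 0, 0], -1]
  ]
}}

```text
t: 2.1
eef_pos: [460.8, 334.4, 240.7]
tcp_rot: [-3.142, -0.0, 1.575]
ft_force: [-0.6, 0.5, 0.3]
opening: 0.216
grip_force: 0.0
```

{"op": "move_arm", "data": {
  "plan": [
    [[0, 0, 0], [0, 0, 0.015], -1],
    [[0, 0, 0], [0, 0, 0.03], -1],
    [[0, 0, 0], [0, 0, 0.045], -1],
    [[0, 0, 0], [0, 0, 0.055], -1],
    [[0, 0, 0], [0, 0, 0.065], -1]
  ]
}}

```text
t: 2.72
eef_pos: [461.2, 334.2, 175.2]
tcp_rot: [3.141, -0.0, 1.571]
ft_force: [-1.1, -2.6, 5.0]
opening: 0.005
grip_force: 2.4
```

{"op": "move_arm", "data": {
  "plan": [
    [[0, 0, 0], [0, 0, 0.01], -1],
    [[0, 0, 0], [0, 0, 0.02], -1],
    [[0, 0, 0], [0, 0, 0.03], -1],
    [[0, 0, 0], [0, 0, 0.04], -1],
    [[0, 0, 0], [0, 0, 0.05], -1]
  ]
}}

```text
t: 3.35
eef_pos: [461.2, 334.1, 125.3]
tcp_rot: [3.141, -0.0, 1.571]
ft_force: [-3.6, -0.8, 9.3]
opening: 0.005
grip_force: 4.7
```

{"op": "move_arm", "data": {
  "plan": [
    [[0, 0, 0], [0, 0, 0.01], -1],
    [[0, 0, 0], [0, 0, 0.018], -1],
    [[0, 0, 0], [0, 0, 0.023], -1],
    [[0, 0, 0], [0, 0, 0.026], -1],
    [[0, 0, 0], [0, 0, 0.0275], -1]
  ]
}}

```text
t: 3.98
eef_pos: [461.3, 334.2, 99.0]
tcp_rot: [3.141, -0.001, 1.571]
ft_force: [-7.3, -3.6, 30.1]
opening: 0.005
grip_force: 14.8
```

{"op": "move_arm", "data": {
  "plan": [
    [[0, 0, 0], [0, 0, -0.062], -1],
    [[0, 0, 0], [0, 0, -0.12], -1],
    [[0, 0, 0], [-0.056, -0.003, -0.13], -1],
    [[0, 0, 0], [-0.112, -0.007, -0.13], -1],
    [[0, 0, 0], [-0.1685, -0.0095, -0.13], -1]
  ]
}}

```text
t: 4.6
eef_pos: [451.3, 164.1, 227.7]
tcp_rot: [3.141, -0.0, 1.571]
ft_force: [1.8, -0.7, 0.7]
opening: 0.0
grip_force: 0.0
```

{"op": "move_arm", "data": {
  "plan": [
    [[0, 0, 0], [0, 0, 0.005], -1],
    [[0, 0, 0], [0, 0, 0.015], -1],
    [[0, 0, 0], [0, 0, 0.025], -1],
    [[0, 0, 0], [0, 0, 0.035], -1],
    [[0, 0, 0], [0, 0, 0.045], -1]
  ]
}}

```text
t: 5.22
eef_pos: [451.7, 166.3, 182.5]
tcp_rot: [3.141, -0.0, 1.572]
ft_force: [0.3, 1.4, 5.2]
opening: 0.006
grip_force: 2.4
```

{"op": "move_arm", "data": {
  "plan": [
    [[0, 0, 0], [0, 0, 0.01], -1],
    [[0, 0, 0], [0, 0, 0.02], -1],
    [[0, 0, 0], [0, 0, 0.03], -1],
    [[0, 0, 0], [0, 0, 0.04], -1],
    [[0, 0, 0], [0, 0, 0.05], -1]
  ]
}}

```text
t: 5.85
eef_pos: [451.9, 165.7, 132.9]
tcp_rot: [3.141, -0.001, 1.57]
ft_force: [-0.8, 2.3, 9.5]
opening: 0.003
grip_force: 4.7
```

{"op": "move_arm", "data": {
  "plan": [
    [[0, 0, 0], [0, 0, 0.01], -1],
    [[0, 0, 0], [0, 0, 0.02], -1],
    [[0, 0, 0], [0, 0, 0.028], -1],
    [[0, 0, 0], [0, 0, 0.033], -1],
    [[0, 0, 0], [0, 0, 0.035], -1]
  ]
}}

```text
t: 6.48
eef_pos: [452.1, 166.1, 98.8]
tcp_rot: [3.14, -0.001, 1.57]
ft_force: [-7.2, 4.6, 39.7]
opening: 0.006
grip_force: 19.8
```

{"op": "move_arm", "data": {
  "plan": [
    [[0, 0, 0], [0, 0, -0.062], -1],
    [[0, 0, 0], [0, 0, -0.12], -1],
    [[0, 0, 0], [0.027, 0.054, -0.132], -1],
    [[0, 0, 0], [0.055, 0.108, -0.132], -1],
    [[0, 0, 0], [0.083, 0.16, -0.132], -1]
  ]
}}

```text
t: 7.1
eef_pos: [613.1, 249.1, 229.5]
tcp_rot: [-3.141, 0.0, 1.57]
ft_force: [0.6, -0.5, 0.3]
opening: 0.003
grip_force: 0.0
```

{"op": "move_arm", "data": {
  "plan": [
    [[0, 0, 0], [0, 0, 0.005], -1],
    [[0, 0, 0], [0, 0, 0.015], -1],
    [[0, 0, 0], [0, 0, 0.025], -1],
    [[0, 0, 0], [0, 0, 0.035], -1],
    [[0, 0, 0], [0, 0, 0.045], -1]
  ]
}}

```text
t: 7.72
eef_pos: [611.5, 248.3, 185.3]
tcp_rot: [3.141, -0.0, 1.571]
ft_force: [-1.4, -1.0, 5.3]
opening: 0.001
grip_force: 2.4
```

{"op": "move_arm", "data": {
  "plan": [
    [[0, 0, 0], [0, 0, 0.01], -1],
    [[0, 0, 0], [0, 0, 0.02], -1],
    [[0, 0, 0], [0, 0, 0.03], -1],
    [[0, 0, 0], [0, 0, 0.04], -1],
    [[0, 0, 0], [0, 0, 0.05], -1]
  ]
}}

```text
t: 8.35
eef_pos: [611.8, 248.6, 135.0]
tcp_rot: [3.141, -0.0, 1.571]
ft_force: [-1.4, -1.2, 8.9]
opening: 0.008
grip_force: 4.7
```

{"op": "move_arm", "data": {
  "plan": [
    [[0, 0, 0], [0, 0, 0.01], -1],
    [[0, 0, 0], [0, 0, 0.02], -1],
    [[0, 0, 0], [0, 0, 0.03], -1],
    [[0, 0, 0], [0, 0, 0.0355], -1],
    [[0, 0, 0], [0, 0, 0.037], -1]
  ]
}}

```text
t: 8.98
eef_pos: [611.8, 248.5, 99.1]
tcp_rot: [3.141, -0.0, 1.571]
ft_force: [-7.3, -2.3, 26.4]
opening: 0.004
grip_force: 12.9
```

{"op": "move_arm", "data": {
  "plan": [
    [[0, 0, 0], [0, 0, -0.06], 1],
    [[0, 0, 0], [0, 0, -0.11], 1],
    [[0, 0, 0], [0, 0, -0.11], 1],
    [[0, 0, 0], [0, 0, -0.11], 1],
    [[0, 0, 0], [0, 0, -0.11], 1]
  ]
}}

```text
t: 9.6
eef_pos: [611.1, 248.4, 206.3]
tcp_rot: [-3.139, 0.001, 1.571]
ft_force: [0.3, 0.5, -0.3]
opening: 0.476
grip_force: 0.0
```

```bash
python3 - <<'E'
from h import *
ps={n:eyes.read_camera(n) for n in("top","side")};w=eyes.read_camera("wrist")
B={}
for n,p in ps.items():
    B[n]=blobs(p,*ORG,R[n],8)[0]
for a,_ in B["top"]:
  print(a)
  for b,_ in B["side"]:
    x,e=tri([ps["top"],ps["side"]],[a,b])
    if e<2.5: print(a,b,x.round(1),e.round(2))
for b,_ in B["side"]: print(b,atz(ps["side"],b,95))
print(readout.state()["eef_pos"],w["K"],w["extrinsics"])
cv2.imwrite("pics/top1.png",cv2.resize(ps["top"]["img"][110:290,60:300,::-1],(800,600),interpolation=cv2.INTER_CUBIC))
cv2.imwrite("pics/w1.png",w["img"][...,::-1])
E
```

```text
[149.1 173.4]
[149.1 173.4] [226.  157.2] [611.3 242.5  89.5] 0.36
[186.1 182.4]
[186.1 182.4] [236.7 169.1] [585.2 130.3  88.3] 0.29
[173.2 227. ]
[173.2 227. ] [196.6 174.3] [451.6 165.6  89.4] 0.38
[178.2 157.3] [460.45388366 326.30642729  95.        ]
[226.  157.2] [603.08740764 230.65278244  95.        ]
[236.7 169.1] [578.12802179 116.64440287  95.        ]
[196.6 174.3] [447.36989545 153.58184551  95.        ]
[611.42009758 248.49841603 207.03318365] [[297.31863964   0.         253.24589668]
 [  0.         297.31863964 189.75320953]
 [  0.           0.           1.        ]] [[ 9.99998863e-01 -4.38416341e-04  1.44280305e-03  6.10588642e+02]
 [ 2.15552883e-06  9.57217270e-01  2.89370173e-01  3.31167115e+02]
 [-1.50794061e-03 -2.89369841e-01  9.57216183e-01  3.77712432e+02]
 [ 0.00000000e+00  0.00000000e+00  0.00000000e+00  1.00000000e+00]]
```

View pics/top1.png

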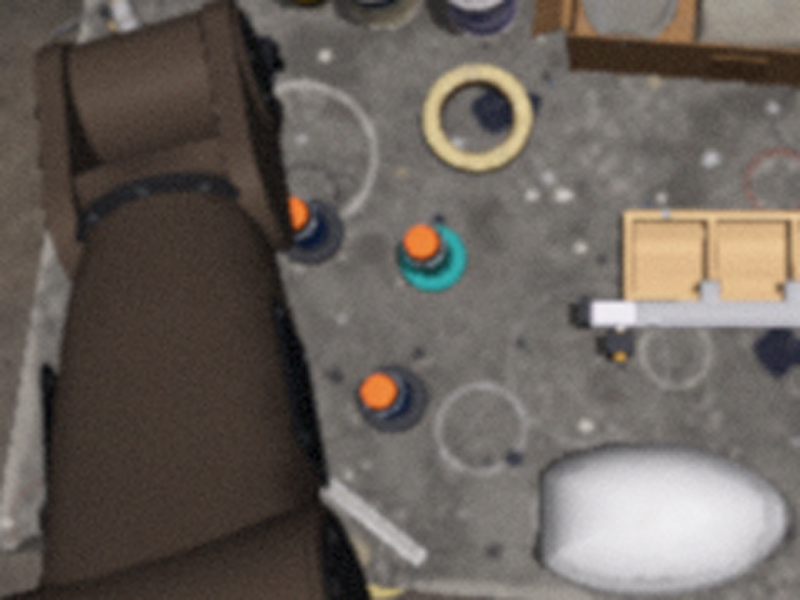

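View pics/w1.png

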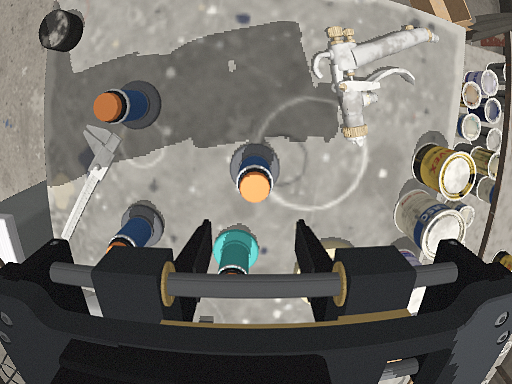

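The top crop shows all pads low, so the stands are collapsed. The look-alike at (425,245) and the tape are untouched. In the wrist view stand A's pad is at (254,187), between the open fingers, with B at (107,107) and C at (125,240). Next I'll refine positions with the fisheye.

```bash
cat >> h.py <<'E'
def fray(p,uv):
    K=p["K"];d=(np.array(uv)-K[:2,2])/K[0,0];r=np.hypot(*d);s=np.sin(r)/r if r>1e-9 else 1
    E=p["extrinsics"];return E[:3,3],E[:3,:3]@np.array([d[0]*s,-d[1]*s,-np.cos(r)])
def fatz(p,uv,z):
    o,d=fray(p,uv);return o+d*(z-o[2])/d[2]
def fproj(p,X):
    E=p["extrinsics"];c=(np.asarray(X)-E[:3,3])@E[:3,:3];c=c*[1,-1,-1];h=np.hypot(c[0],c[1]);r=np.arctan2(h,c[2])
    return p["K"][:2,2]+p["K"][0,0]*r*c[:2]/h
E
python3 - <<'E'
from h import *
w=eyes.read_camera("wrist")
for c,s in blobs(w,(2,100,100),(18,255,255),(60,310,60,280),60)[0]: print("org",c,s,fatz(w,c,99).round(1))
for c,s in blobs(w,(100,80,20),(120,255,255),(60,310,60,280),60)[0]: print("blu",c,s,fatz(w,c,70).round(1))
E
```

```text
org [107.  106.5] [93, 93, 29, 28, 651] [463.2 334.3  99. ]
org [254.1 186.7] [239, 172, 31, 31, 734] [611.1 250.   99. ]
blu [135.6 104.8] [121, 90, 27, 33, 496] [483.6 333.6  70. ]
blu [254.1 162. ] [239, 156, 31, 16, 236] [611.2 268.7  70. ]
blu [137.  230.7] [117, 218, 34, 29, 582] [470.5 186.6  70. ]
```

{"op": "move_arm", "data": {
  "plan": [
    [[0, 0, 0], [0.001, 0, 0.04], 1],
    [[0, 0, 0], [0.001, 0, 0.09], 1],
    [[0, 0, 0], [0.001, 0, 0.14], 1],
    [[0, 0, 0], [0.001, 0, 0.171], 1],
    [[0, 0, 0], [0.001, 0, 0.171], 1]
  ]
}}

```text
t: 10.42
eef_pos: [610.5, 249.2, 34.7]
tcp_rot: [-3.137, 0.001, 1.571]
ft_force: [-0.5, 1.1, 0.0]
opening: 0.998
grip_force: 0.0
```

{"op": "move_arm", "data": {
  "plan": [
    [[0, 0, 0], [0, 0, 0], -1],
    [[0, 0, 0], [0, 0, 0], -1],
    [[0, 0, 0], [0, 0, 0], -1],
    [[0, 0, 0], [0, 0, 0], -1],
    [[0, 0, 0], [0, 0, 0], -1]
  ]
}}

```text
t: 11.05
eef_pos: [611.7, 249.6, 37.4]
tcp_rot: [3.141, -0.0, 1.571]
ft_force: [0.7, 0.1, -0.1]
opening: 0.534
grip_force: 0.0
```

{"op": "move_arm", "data": {
  "plan": [
    [[0, 0, 0], [0, 0, 0], -1],
    [[0, 0, 0], [0, 0, 0], -1],
    [[0, 0, 0], [0, 0, 0], -1],
    [[0, 0, 0], [0, 0, -0.02], -1],
    [[0, 0, 0], [0, 0, -0.06], -1]
  ]
}}

```text
t: 11.68
eef_pos: [610.4, 249.3, 96.8]
tcp_rot: [-3.137, 0.001, 1.571]
ft_force: [1.1, 0.3, -5.3]
opening: 0.398
grip_force: 30.0
```

{"op": "move_arm", "data": {
  "plan": [
    [[0, 0, 0], [0, 0, -0.06], -1],
    [[0, 0, 0], [-0.05, -0.005, -0.08], -1],
    [[0, 0, 0], [-0.11, -0.012, -0.08], -1],
    [[0, 0, 0], [-0.17, -0.02, -0.08], -1],
    [[0, 0, 0], [-0.23, -0.028, -0.08], -1]
  ]
}}

```text
t: 12.3
eef_pos: [582.7, 17.9, 178.1]
tcp_rot: [3.142, -0.0, 1.571]
ft_force: [1.2, -0.4, -4.9]
opening: 0.397
grip_force: 30.0
```

{"op": "move_arm", "data": {
  "plan": [
    [[0, 0, 0], [-0.04, 0, 0], -1],
    [[0, 0, 0], [-0.08, 0, 0], -1],
    [[0, 0, 0], [-0.1165, 0, 0], -1],
    [[0, 0, 0], [-0.1165, 0, 0], -1],
    [[0, 0, 0], [-0.1165, 0, 0], -1]
  ]
}}

```text
t: 12.92
eef_pos: [583.2, -96.4, 177.5]
tcp_rot: [-3.141, -0.0, 1.57]
ft_force: [-0.5, 0.1, -6.3]
opening: 0.392
grip_force: 30.0
```

```bash
python3 - <<'E'
from h import *
w=eyes.read_camera("wrist");s=readout.state();print(s["eef_pos"],s["tcp_rot"],s["opening"],s["ft_force"],s["t"])
im=w["img"][...,::-1].copy()
for x,y in [(583.4-44,-52.6),(583.4+44,-52.6),(583.4+44,-300.6),(583.4-44,-300.6)]:
    u=fproj(w,[x,y,22]);print(u);cv2.circle(im,tuple(int(round(v)) for v in u),3,(0,255,0),1)
cv2.imwrite("pics/w2.png",im)
np.save("w2.npy",w,allow_pickle=True)
E
```

```text
[583.33665418 -96.05790044 177.47207478] [-3.14137256e+00 -3.84915903e-04  1.57126715e+00] 0.3933288713049691 [ 0.46997431  0.03710881 -4.69704934] 12.975
[214.51149167 138.09028252]
[293.99750551 138.09769764]
[285.01825273 316.45310236]
[223.15125287 316.52022872]
```

View pics/w2.png

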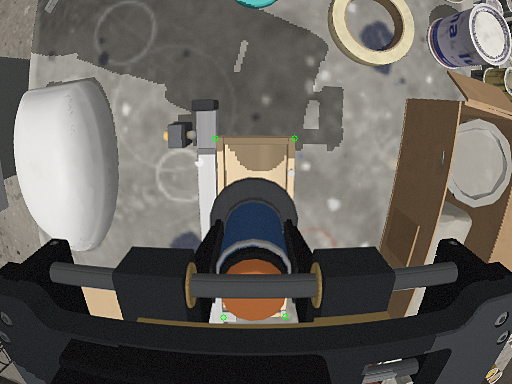

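The wrist view over the carrier shows the predicted rim corners (green) on the real ones, at (214,138) and (294,138), within about 1 px. The stand hangs upright in the fingers. I'll measure the edges and the foot before lowering.

```bash
python3 - <<'E'
from h import *
w=np.load("w2.npy",allow_pickle=True).item()
g=cv2.cvtColor(w["img"],cv2.COLOR_RGB2HSV)[...,1].astype(int)
print("sat rows 128-146"); print([g[r,222:290].mean().round().astype(int) for r in range(128,152)])
print("cols right r150-165",[g[150:166,c].mean().round().astype(int) for c in range(280,302)])
print("cols left",[g[150:166,c].mean().round().astype(int) for c in range(205,235)])
for r in (136,136.5,137): print(fatz(w,(254,r),22))
for c in (293,294,295): print(fatz(w,(c,158),22))
v=cv2.cvtColor(w["img"],cv2.COLOR_RGB2HSV)[...,2].astype(int)
print("foot cols r205",v[205,204:306:1].tolist()); print("foot rows c254",v[168:200,254].tolist())
for d in (-.3,0,.3):pass
c=np.array([583.3,-96.4]) # expected foot, top face z = 177.5+19-55+14
th=np.linspace(0,6.28,9)
print([fproj(w,[c[0]+32*np.cos(t),c[1]+32*np.sin(t),155.5]).round(1).tolist() for t in th])
E
```

```text
sat rows 128-146
[np.int64(21), np.int64(20), np.int64(20), np.int64(20), np.int64(20), np.int64(19), np.int64(14), np.int64(52), np.int64(88), np.int64(84), np.int64(80), np.int64(80), np.int64(80), np.int64(80), np.int64(80), np.int64(80), np.int64(81), np.int64(79), np.int64(79), np.int64(79), np.int64(78), np.int64(79), np.int64(79), np.int64(78)]
cols right r150-165 [np.int64(78), np.int64(78), np.int64(76), np.int64(78), np.int64(73), np.int64(72), np.int64(82), np.int64(86), np.int64(78), np.int64(71), np.int64(71), np.int64(72), np.int64(72), np.int64(74), np.int64(72), np.int64(20), np.int64(14), np.int64(14), np.int64(14), np.int64(15), np.int64(21), np.int64(21)]
cols left [np.int64(2), np.int64(2), np.int64(3), np.int64(2), np.int64(2), np.int64(3), np.int64(3), np.int64(3), np.int64(2), np.int64(2), np.int64(6), np.int64(36), np.int64(75), np.int64(65), np.int64(65), np.int64(65), np.int64(64), np.int64(64), np.int64(83), np.int64(96), np.int64(64), np.int64(62), np.int64(63), np.int64(63), np.int64(64), np.int64(66), np.int64(65), np.int64(64), np.int64(64), np.int64(65
[... 291 characters left out ...]
16, 216, 227, 214, 50, 53, 63, 65, 64, 63, 64, 65, 66, 65, 65, 64, 66, 61, 62, 62, 63, 63, 70, 67, 53, 41, 43, 56, 68, 61, 62, 68, 72, 77, 77, 76, 76, 73, 78, 74, 76, 78, 76, 74, 75, 74, 73, 72, 77, 77, 78, 76, 77, 73, 75, 75, 72, 74, 66, 65, 70, 63, 52, 48, 45, 61, 69, 66, 65, 64, 65, 66, 69, 65, 63, 66, 63, 67, 62, 67, 66, 68, 60, 57, 50, 71, 138, 160, 153, 151, 149, 152, 157, 158, 158, 158, 155]
foot rows c254 [152, 149, 138, 226, 234, 230, 230, 232, 247, 163, 31, 39, 59, 61, 63, 64, 62, 61, 63, 62, 64, 62, 62, 62, 67, 68, 63, 66, 68, 54, 42, 46]
[[299.8, 222.5], [287.9, 192.1], [254.9, 178.8], [221.7, 192.1], [209.7, 222.5], [223.9, 250.7], [254.6, 261.8], [285.3, 250.8], [299.8, 222.6]]
```

{"op": "move_arm", "data": {
  "plan": [
    [[0, 0, 0], [-0.0005, 0.0015, 0.05], -1],
    [[0, 0, 0], [-0.0005, 0.0015, 0.09], -1],
    [[0, 0, 0], [-0.0005, 0.0015, 0.105], -1],
    [[0, 0, 0], [-0.0005, 0.0015, 0.113], -1],
    [[0, 0, 0], [-0.0005, 0.0015, 0.118], -1]
  ]
}}

```text
t: 13.6
eef_pos: [585.7, -97.3, 59.9]
tcp_rot: [3.14, 0.0, 1.571]
ft_force: [-0.6, -0.6, -4.4]
opening: 0.395
grip_force: 30.0
```

{"op": "move_arm", "data": {
  "plan": [
    [[0, 0, 0], [0, 0, 0.005], -1],
    [[0, 0, 0], [0, 0, 0.01], -1],
    [[0, 0, 0], [0, 0, 0.015], -1],
    [[0, 0, 0], [0, 0, 0.018], -1]
  ]
}}

```text
t: 14.1
eef_pos: [585.1, -97.4, 41.1]
tcp_rot: [3.142, -0.0, 1.571]
ft_force: [-7.0, 5.0, 27.8]
opening: 0.394
grip_force: 30.0
```

{"op": "move_arm", "data": {
  "plan": [
    [[0, 0, 0], [0, 0, 0], 1],
    [[0, 0, 0], [0, 0, 0], 1],
    [[0, 0, 0], [0, 0, 0], 1],
    [[0, 0, 0], [0, 0, 0], 1],
    [[0, 0, 0], [0, 0, -0.01], 1]
  ]
}}

```text
t: 14.72
eef_pos: [584.8, -97.3, 51.0]
tcp_rot: [-3.14, -0.0, 1.571]
ft_force: [-0.3, 0.1, 0.3]
opening: 0.868
grip_force: 0.0
```

{"op": "move_arm", "data": {
  "plan": [
    [[0, 0, 0], [0, 0, -0.05], 1],
    [[0, 0, 0], [0, 0, -0.1], 1],
    [[0, 0, 0], [0.05, -0.02, -0.11], 1],
    [[0, 0, 0], [0.11, -0.05, -0.11], 1],
    [[0, 0, 0], [0.17, -0.08, -0.11], 1]
  ]
}}

```text
t: 15.35
eef_pos: [508.3, 65.7, 162.1]
tcp_rot: [3.14, -0.0, 1.57]
ft_force: [1.1, 0.5, 0.2]
opening: 1.001
grip_force: 0.0
```

{"op": "move_arm", "data": {
  "plan": [
    [[0, 0, 0], [0.05, -0.025, 0.02], 1],
    [[0, 0, 0], [0.09, -0.05, 0.04], 1],
    [[0, 0, 0], [0.09, -0.05, 0.04], 1],
    [[0, 0, 0], [0.09, -0.05, 0.04], 1]
  ]
}}

```text
t: 15.85
eef_pos: [459.8, 154.3, 121.8]
tcp_rot: [3.14, -0.0, 1.571]
ft_force: [-0.4, -0.1, -0.7]
opening: 1.001
grip_force: 0.0
```

```bash
cat > look.py <<'E'
from h import *
ps={n:eyes.read_camera(n) for n in("top","side")};w=eyes.read_camera("wrist")
s=readout.state();print("t",s["t"],s["eef_pos"].round(1),s["opening"].round(2))
R2={"top":(90,340,155,290),"side":(160,340,110,260)}
B={n:blobs(p,*ORG,R2[n],8)[0] for n,p in ps.items()}
for a,_ in B["top"]:
  for b,_ in B["side"]:
    x,e=tri([ps["top"],ps["side"]],[a,b])
    if e<2.5 and 75<x[2]<115: print("tri",a,b,x.round(1),e.round(2))
print("side only",[b[0].tolist() for b in B["side"]],"top",[b[0].tolist() for b in B["top"]])
for c,s_ in blobs(w,(2,100,100),(18,255,255),(30,480,30,285),150)[0]: print("wrist org",c,s_,fatz(w,c,99).round(1))
E
python3 - <<'E'
from look import *
c=ps["side"]["img"][100:280,150:390]
cv2.imwrite("pics/s3.png",cv2.resize(c[...,::-1],(800,600),interpolation=cv2.INTER_CUBIC))
E
```

```text
Traceback (most recent call last):
  File "look.py", line 3, in <module>
    s=readout.state();print("t",s["t"],s["eef_pos"].round(1),s["opening"].round(2))
                                                             ^^^^^^^^^^^^^^^^^^
AttributeError: 'float' object has no attribute 'round'
```

```bash
sed -i 's/s\["opening"\].round(2)/s["opening"]/' look.py; python3 - <<'E'
from look import *
c=ps["side"]["img"][100:280,150:390]
cv2.imwrite("pics/s3.png",cv2.resize(c[...,::-1],(800,600),interpolation=cv2.INTER_CUBIC))
cv2.imwrite("pics/w3.png",w["img"][...,::-1])
E
```

```text
t 16.15 [459.6 153.8 121.4] 0.9982554198962902
tri [262.5 182. ] [276.9 193.5] [585.1 -99.3  91. ] 0.14
tri [186.  182.4] [236.6 169.2] [585.2 130.7  87.8] 0.25
tri [115.9 224.2] [177.9 158. ] [460.6 334.1  89.6] 0.45
side only [[177.9, 158.0], [236.6, 169.2], [196.5, 173.6], [276.9, 193.5], [321.9, 249.3]] top [[262.5, 182.0], [186.0, 182.4], [115.9, 224.2]]
wrist org [242.3 203.8] [222, 182, 42, 44, 1436] [451.3 167.8  99. ]
wrist org [405.9 235.7] [389, 224, 35, 23, 550] [580.2 139.5  99. ]
```

View pics/s3.png

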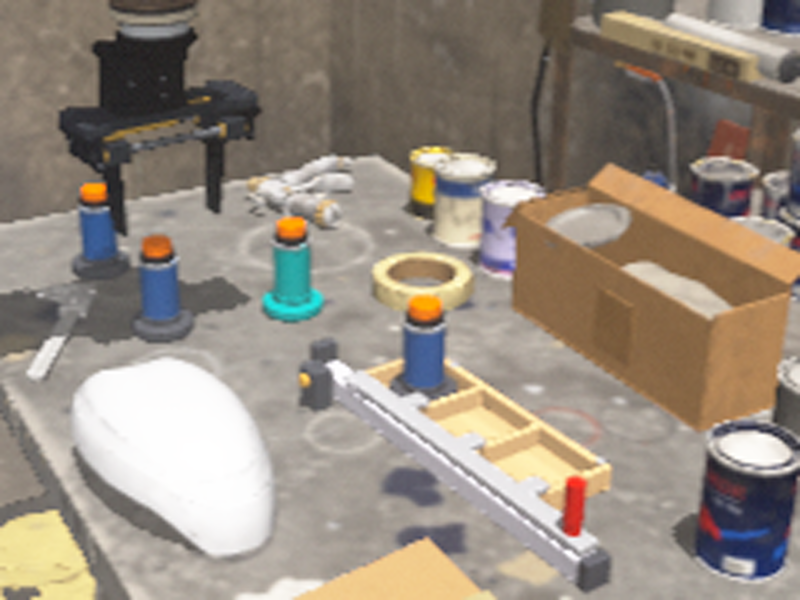

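The side crop shows stand A seated upright in bay_2 at (425,350), and the keeper still open. B is at (95,230), C at (158,285), and the look-alike at (292,270) is undisturbed. C is next.

{"op": "move_arm", "data": {
  "plan": [
    [[0, 0, 0], [0.0125, -0.0083, 0], 1],
    [[0, 0, 0], [0.0125, -0.0083, 0.03], 1],
    [[0, 0, 0], [0.0125, -0.0083, 0.065], 1],
    [[0, 0, 0], [0.0125, -0.0083, 0.085], 1],
    [[0, 0, 0], [0.0125, -0.0083, 0.085], -1]
  ]
}}

```text
t: 16.77
eef_pos: [449.9, 167.2, 35.2]
tcp_rot: [-3.139, 0.0, 1.571]
ft_force: [0.4, -0.3, 1.0]
opening: 0.942
grip_force: 0.0
```

{"op": "move_arm", "data": {
  "plan": [
    [[0, 0, 0], [0, 0, 0], -1],
    [[0, 0, 0], [0, 0, 0], -1],
    [[0, 0, 0], [0, 0, 0], -1],
    [[0, 0, 0], [0, 0, 0], -1],
    [[0, 0, 0], [0, 0, 0], -1]
  ]
}}

```text
t: 17.4
eef_pos: [451.0, 166.9, 36.3]
tcp_rot: [3.141, -0.0, 1.571]
ft_force: [-0.4, -0.2, -0.9]
opening: 0.425
grip_force: 0.0
```

{"op": "move_arm", "data": {
  "plan": [
    [[0, 0, 0], [0, 0, 0], -1],
    [[0, 0, 0], [0, 0, -0.02], -1],
    [[0, 0, 0], [0, 0, -0.06], -1],
    [[0, 0, 0], [0, 0, -0.11], -1],
    [[0, 0, 0], [0, 0, -0.155], -1]
  ]
}}

```text
t: 18.02
eef_pos: [450.1, 166.7, 192.2]
tcp_rot: [-3.14, 0.0, 1.571]
ft_force: [0.3, 0.1, -6.4]
opening: 0.395
grip_force: 30.0
```

{"op": "move_arm", "data": {
  "plan": [
    [[0, 0, 0], [-0.055, 0.021, 0], -1],
    [[0, 0, 0], [-0.11, 0.042, 0], -1],
    [[0, 0, 0], [-0.165, 0.064, 0], -1],
    [[0, 0, 0], [-0.22, 0.085, 0], -1],
    [[0, 0, 0], [-0.275, 0.106, 0], -1]
  ]
}}

```text
t: 18.65
eef_pos: [556.6, -109.8, 190.2]
tcp_rot: [-3.139, -0.001, 1.571]
ft_force: [2.1, 0.2, -5.9]
opening: 0.393
grip_force: 30.0
```

{"op": "move_arm", "data": {
  "plan": [
    [[0, 0, 0], [-0.04, 0.016, 0], -1],
    [[0, 0, 0], [-0.068, 0.027, 0], -1],
    [[0, 0, 0], [-0.068, 0.027, 0], -1],
    [[0, 0, 0], [-0.068, 0.027, 0], -1]
  ]
}}

```text
t: 19.15
eef_pos: [583.1, -175.5, 190.2]
tcp_rot: [-3.139, -0.001, 1.571]
ft_force: [0.1, -1.0, -5.9]
opening: 0.397
grip_force: 30.0
```

```bash
python3 - <<'E'
from h import *
w=eyes.read_camera("wrist");s=readout.state();print(s["eef_pos"],s["ft_force"],s["t"])
im=w["img"][...,::-1].copy()
for x,y in [(540,-52.4),(628,-52.4),(620,-60.4),(548,-60.4),(620,-132.4),(548,-132.4)]:
    u=fproj(w,[x,y,22]);cv2.circle(im,tuple(int(round(v)) for v in u),2,(0,255,0),-1)
z=s["eef_pos"][2]+19-55+14
for t in np.linspace(0,6.28,25):
    u=fproj(w,[s["eef_pos"][0]+32*np.cos(t),s["eef_pos"][1]+32*np.sin(t),z]);cv2.circle(im,tuple(int(round(v)) for v in u),1,(0,0,255),-1)
cv2.imwrite("pics/w4.png",cv2.resize(im[60:300,130:400],(675,600),interpolation=cv2.INTER_NEAREST))
for c,s_ in blobs(w,(2,100,100),(18,255,255),(30,480,30,285),150)[0]: print("wrist org",c,s_,fatz(w,c,103).round(1))
E
```

```text
[ 583.25119736 -175.20023338  190.54557183] [ 0.22453094  0.36831462 -6.30207283] 19.2
wrist org [465.8  39.6] [455, 32, 25, 15, 162] [800.2  -9.6 103. ]
wrist org [255.7 108.7] [239, 92, 34, 34, 901] [584.1 -98.1 103. ]
wrist org [253.3 267.7] [227, 260, 54, 14, 556] [ 582.  -252.9  103. ]
```

View pics/w4.png

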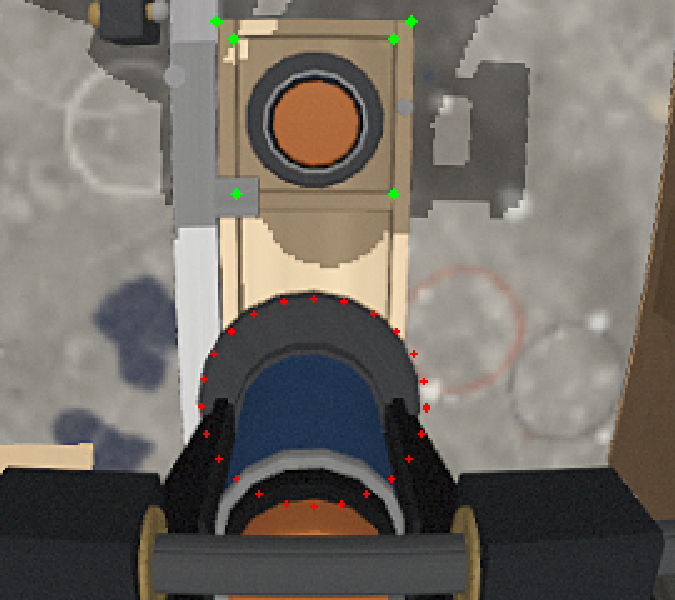

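The wrist crop shows A seated in bay_2, its foot at (315,119) inside the bay outline (236–393, 38–193), with the tab clear of it. C's foot sits about 1.6 mm to -x and about 1 mm to +y of the tool axis, so I'll correct for that and lower it into bay_1.

{"op": "move_arm", "data": {
  "plan": [
    [[0, 0, 0], [-0.0022, 0.0023, 0.05], -1],
    [[0, 0, 0], [-0.0022, 0.0023, 0.1], -1],
    [[0, 0, 0], [-0.0022, 0.0023, 0.118], -1],
    [[0, 0, 0], [-0.0022, 0.0023, 0.125], -1],
    [[0, 0, 0], [-0.0022, 0.0023, 0.13], -1]
  ]
}}

```text
t: 19.82
eef_pos: [587.0, -178.4, 62.3]
tcp_rot: [3.14, 0.001, 1.571]
ft_force: [-0.5, -0.1, -5.3]
opening: 0.394
grip_force: 30.0
```

{"op": "move_arm", "data": {
  "plan": [
    [[0, 0, 0], [0, 0, 0.005], -1],
    [[0, 0, 0], [0, 0, 0.01], -1],
    [[0, 0, 0], [0, 0, 0.015], -1],
    [[0, 0, 0], [0, 0, 0.018], -1],
    [[0, 0, 0], [0, 0, 0.02], -1]
  ]
}}

```text
t: 20.45
eef_pos: [586.2, -178.3, 40.9]
tcp_rot: [-3.142, -0.0, 1.571]
ft_force: [0.0, -0.8, -5.9]
opening: 0.395
grip_force: 30.0
```

{"op": "move_arm", "data": {
  "plan": [
    [[0, 0, 0], [0, 0, 0.001], -1],
    [[0, 0, 0], [0, 0, 0.0015], -1]
  ]
}}

```text
t: 20.7
eef_pos: [586.2, -178.2, 40.4]
tcp_rot: [3.141, 0.0, 1.571]
ft_force: [-4.1, 3.1, 8.1]
opening: 0.395
grip_force: 30.0
```

{"op": "move_arm", "data": {
  "plan": [
    [[0, 0, 0], [0, 0, 0], 1],
    [[0, 0, 0], [0, 0, 0], 1],
    [[0, 0, 0], [0, 0, 0], 1],
    [[0, 0, 0], [0, 0, 0], 1],
    [[0, 0, 0], [0, 0, -0.01], 1]
  ]
}}

```text
t: 21.32
eef_pos: [585.9, -178.2, 49.4]
tcp_rot: [-3.14, -0.001, 1.571]
ft_force: [-1.2, 0.3, 0.5]
opening: 0.867
grip_force: 0.0
```

{"op": "move_arm", "data": {
  "plan": [
    [[0, 0, 0], [0, 0, -0.05], 1],
    [[0, 0, 0], [0, 0, -0.1], 1],
    [[0, 0, 0], [0.05, -0.012, -0.13], 1],
    [[0, 0, 0], [0.11, -0.026, -0.13], 1],
    [[0, 0, 0], [0.17, -0.04, -0.13], 1]
  ]
}}

```text
t: 21.95
eef_pos: [545.7, -6.9, 180.9]
tcp_rot: [3.14, 0.0, 1.57]
ft_force: [1.0, 0.4, -1.2]
opening: 0.999
grip_force: 0.0
```

{"op": "move_arm", "data": {
  "plan": [
    [[0, 0, 0], [0.06, -0.015, 0], 1],
    [[0, 0, 0], [0.12, -0.03, 0], 1],
    [[0, 0, 0], [0.18, -0.045, 0], 1],
    [[0, 0, 0], [0.24, -0.06, 0], 1],
    [[0, 0, 0], [0.3, -0.08, 0], 1]
  ]
}}

```text
t: 22.58
eef_pos: [465.9, 292.9, 180.5]
tcp_rot: [3.14, -0.001, 1.571]
ft_force: [0.8, -0.3, -0.3]
opening: 1.0
grip_force: 0.0
```

```bash
python3 look.py
```

```text
t 22.725 [465.3 293.3 180.2] 1.0040930019038785
tri [262.5 181.9] [277.1 193.4] [585.6 -99.4  91.2] 0.2
tri [289.1 181.5] [294.7 203.9] [ 587.2 -180.1   90.8] 0.36
tri [186.1 182.4] [236.6 169.1] [585.1 130.4  88.3] 0.23
side only [[178.1, 157.4], [236.6, 169.1], [277.1, 193.4], [294.7, 203.9], [322.0, 250.1]] top [[262.5, 181.9], [289.1, 181.5], [186.1, 182.4]]
wrist org [250.2 153.1] [233, 136, 35, 35, 921] [460.7 334.9  99. ]
```

{"op": "move_arm", "data": {
  "plan": [
    [[0, 0, 0], [0.041, -0.0046, 0.02], 1],
    [[0, 0, 0], [0.041, -0.0046, 0.06], 1],
    [[0, 0, 0], [0.041, -0.0046, 0.11], 1],
    [[0, 0, 0], [0.041, -0.0046, 0.144], 1],
    [[0, 0, 0], [0.041, -0.0046, 0.144], -1]
  ]
}}

```text
t: 23.35
eef_pos: [461.6, 330.4, 34.2]
tcp_rot: [-3.138, 0.002, 1.569]
ft_force: [0.2, -0.0, 0.4]
opening: 0.942
grip_force: 0.0
```

{"op": "move_arm", "data": {
  "plan": [
    [[0, 0, 0], [0, 0, 0], -1],
    [[0, 0, 0], [0, 0, 0], -1],
    [[0, 0, 0], [0, 0, 0], -1],
    [[0, 0, 0], [0, 0, 0], -1],
    [[0, 0, 0], [0, 0, 0], -1]
  ]
}}

```text
t: 23.98
eef_pos: [461.9, 332.1, 35.8]
tcp_rot: [3.141, -0.0, 1.571]
ft_force: [0.4, -0.3, -0.3]
opening: 0.423
grip_force: 0.0
```

{"op": "move_arm", "data": {
  "plan": [
    [[0, 0, 0], [0, 0, 0], -1],
    [[0, 0, 0], [0, 0, -0.02], -1],
    [[0, 0, 0], [0, 0, -0.06], -1],
    [[0, 0, 0], [0, 0, -0.11], -1],
    [[0, 0, 0], [0, 0, -0.155], -1]
  ]
}}

```text
t: 24.6
eef_pos: [461.4, 331.7, 191.5]
tcp_rot: [-3.14, 0.001, 1.571]
ft_force: [1.3, 0.5, -6.6]
opening: 0.394
grip_force: 30.0
```

{"op": "move_arm", "data": {
  "plan": [
    [[0, 0, 0], [-0.058, 0.012, 0], -1],
    [[0, 0, 0], [-0.116, 0.024, 0], -1],
    [[0, 0, 0], [-0.174, 0.036, 0], -1],
    [[0, 0, 0], [-0.232, 0.048, 0], -1],
    [[0, 0, 0], [-0.29, 0.06, 0], -1]
  ]
}}

```text
t: 25.22
eef_pos: [521.5, 40.1, 190.0]
tcp_rot: [-3.14, -0.0, 1.571]
ft_force: [1.2, 0.3, -6.1]
opening: 0.399
grip_force: 30.0
```

{"op": "move_arm", "data": {
  "plan": [
    [[0, 0, 0], [-0.058, 0.013, 0], -1],
    [[0, 0, 0], [-0.116, 0.026, 0], -1],
    [[0, 0, 0], [-0.174, 0.038, 0], -1],
    [[0, 0, 0], [-0.232, 0.051, 0], -1],
    [[0, 0, 0], [-0.29, 0.0635, 0], -1]
  ]
}}

```text
t: 25.85
eef_pos: [585.0, -249.8, 189.6]
tcp_rot: [-3.14, -0.001, 1.571]
ft_force: [0.9, 0.1, -5.8]
opening: 0.4
grip_force: 30.0
```

{"op": "move_arm", "data": {
  "plan": [
    [[0, 0, 0], [-0.01, 0, 0], -1],
    [[0, 0, 0], [-0.01, 0, 0], -1],
    [[0, 0, 0], [-0.01, 0, 0], -1]
  ]
}}

```text
t: 26.22
eef_pos: [585.0, -256.6, 190.3]
tcp_rot: [-3.141, -0.001, 1.572]
ft_force: [1.1, 0.1, -5.6]
opening: 0.396
grip_force: 30.0
```

```bash
python3 - <<'E'
from h import *
w=eyes.read_camera("wrist");s=readout.state();print(s["eef_pos"],s["ft_force"],s["t"])
im=w["img"][...,::-1].copy()
for x,y in [(620,-140.5),(548,-140.5),(620,-212.5),(548,-212.5),(620,-220.5),(548,-220.5)]:
    u=fproj(w,[x,y,22]);cv2.circle(im,tuple(int(round(v)) for v in u),2,(0,255,0),-1)
z=s["eef_pos"][2]+19-55+14
for t in np.linspace(0,6.28,25):
    u=fproj(w,[s["eef_pos"][0]+32*np.cos(t),s["eef_pos"][1]+32*np.sin(t),z]);cv2.circle(im,tuple(int(round(v)) for v in u),1,(0,0,255),-1)
cv2.imwrite("pics/w5.png",cv2.resize(im[60:300,130:400],(675,600),interpolation=cv2.INTER_NEAREST))
for c,s_ in blobs(w,(2,100,100),(18,255,255),(30,480,30,285),150)[0]: print("wrist org",c,s_,fatz(w,c,103).round(1))
E
```

```text
[ 585.19497923 -256.57320913  190.54479835] [-0.15120739  0.19588751 -5.70954751] 26.275
wrist org [254.7 107.3] [238, 91, 34, 34, 910] [ 585.2 -178.   103. ]
wrist org [443.7 211.3] [422, 198, 54, 24, 503] [ 790.8 -276.   103. ]
wrist org [253.2 265.4] [224, 254, 60, 20, 868] [ 584.  -331.4  103. ]
```

View pics/w5.png

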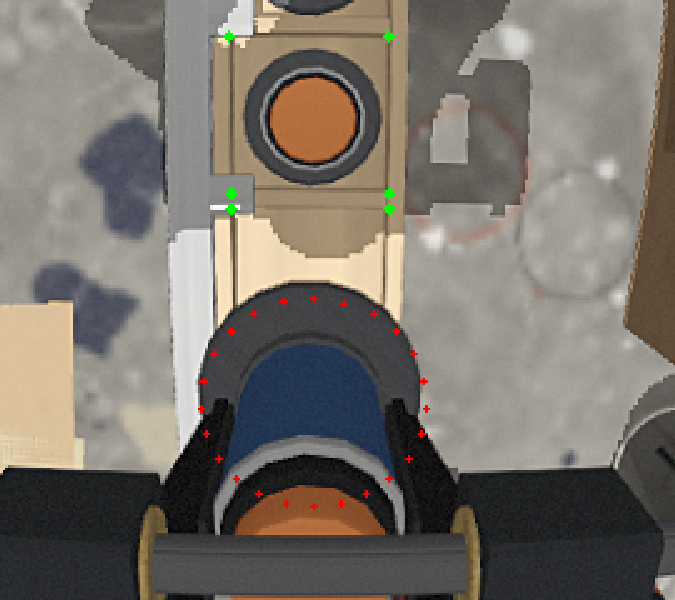

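The wrist crop shows C seated in bay_1, at (313,117) inside (232–388, 38–188). B's foot is about 3 mm to +y of the tool axis and close to over bay_0. I'll make a small correction and lower it.

{"op": "move_arm", "data": {
  "plan": [
    [[0, 0, 0], [-0.0015, 0.0003, 0.05], -1],
    [[0, 0, 0], [-0.0015, 0.0003, 0.1], -1],
    [[0, 0, 0], [-0.0015, 0.0003, 0.118], -1],
    [[0, 0, 0], [-0.0015, 0.0003, 0.125], -1],
    [[0, 0, 0], [-0.0015, 0.0003, 0.13], -1]
  ]
}}

```text
t: 26.9
eef_pos: [586.5, -259.7, 61.9]
tcp_rot: [3.139, 0.001, 1.571]
ft_force: [0.2, 1.2, -6.9]
opening: 0.397
grip_force: 30.0
```

{"op": "move_arm", "data": {
  "plan": [
    [[0, 0, 0], [0, 0, 0.005], -1],
    [[0, 0, 0], [0, 0, 0.01], -1],
    [[0, 0, 0], [0, 0, 0.015], -1],
    [[0, 0, 0], [0, 0, 0.019], -1],
    [[0, 0, 0], [0, 0, 0.021], -1]
  ]
}}

```text
t: 27.52
eef_pos: [585.6, -259.4, 39.9]
tcp_rot: [-3.141, -0.0, 1.571]
ft_force: [-4.7, 4.3, 12.8]
opening: 0.396
grip_force: 30.0
```

{"op": "move_arm", "data": {
  "plan": [
    [[0, 0, 0], [0, 0, 0], 1],
    [[0, 0, 0], [0, 0, 0], 1],
    [[0, 0, 0], [0, 0, 0], 1],
    [[0, 0, 0], [0, 0, 0], 1],
    [[0, 0, 0], [0, 0, -0.01], 1]
  ]
}}

```text
t: 28.15
eef_pos: [585.3, -259.4, 49.4]
tcp_rot: [-3.141, -0.001, 1.571]
ft_force: [-0.0, -0.2, 1.1]
opening: 0.867
grip_force: 0.0
```

{"op": "move_arm", "data": {
  "plan": [
    [[0, 0, 0], [0, 0, -0.05], -1],
    [[0, 0, 0], [0, 0, -0.1], -1],
    [[0, 0, 0], [-0.04, 0, -0.14], -1],
    [[0, 0, 0], [-0.08, 0, -0.14], -1],
    [[0, 0, 0], [-0.08, 0, -0.14], -1]
  ]
}}

```text
t: 28.78
eef_pos: [585.2, -341.8, 190.5]
tcp_rot: [3.14, 0.001, 1.568]
ft_force: [0.4, 0.5, -0.6]
opening: 0.452
grip_force: 0.0
```

```bash
python3 - <<'E'
from look import *
st,ss=ps["top"],ps["side"]
RD=((0,170,90),(6,255,255))
for n,r in (("top",(335,365,185,215)),("side",(305,340,225,275))):
    for q in (RD,RED): print(n,"red",blobs(ps[n],*q,r,4)[0])
    # predicted knob position
h=w
print([ (c,s,fatz(w,c,60).round(1)) for c,s in blobs(w,(0,170,60),(6,255,255),(100,400,60,300),20)[0]])
cv2.imwrite("pics/w6.png",w["img"][...,::-1])
c=ps["side"]["img"][150:285,230:410]
cv2.imwrite("pics/s6.png",cv2.resize(c[...,::-1],(800,600),interpolation=cv2.INTER_CUBIC))
E
```

```text
t 28.925 [ 585.4 -338.8  189.6] 0.3266460866937012
tri [262.5 181.9] [277.  193.6] [585.5 -99.4  90.6] 0.14
tri [289.4 181.4] [294.3 202.4] [ 586.  -180.1   96.1] 0.19
tri [315.4 181.4] [312.3 213.7] [ 585.5 -258.1   96.3] 0.06
tri [186.1 182.4] [236.7 169.3] [585.3 130.4  87.5] 0.27
side only [[236.7, 169.3], [277.0, 193.6], [294.3, 202.4], [312.3, 213.7], [323.0, 245.1], [320.2, 250.9]] top [[262.5, 181.9], [289.4, 181.4], [315.4, 181.4], [186.1, 182.4]]
wrist org [253.5 101.8] [236, 85, 35, 34, 924] [ 584.6 -256.    99. ]
wrist org [384.  241.4] [370, 234, 33, 19, 321] [ 722.1 -392.6   99. ]
wrist org [401.3 260.8] [384, 253, 38, 15, 362] [ 749.4 -418.5   99. ]
top red []
top red []
side red [(array([321.9, 250.9]), [319, 243, 7, 18, 87])]
side red []
[(array([205.2, 194.5]), [194, 187, 19, 21, 156], array([ 532.8, -352.7,   60. ]))]
```

View pics/w6.png

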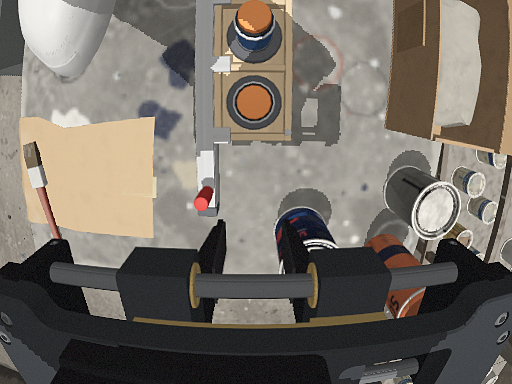

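View pics/s6.png

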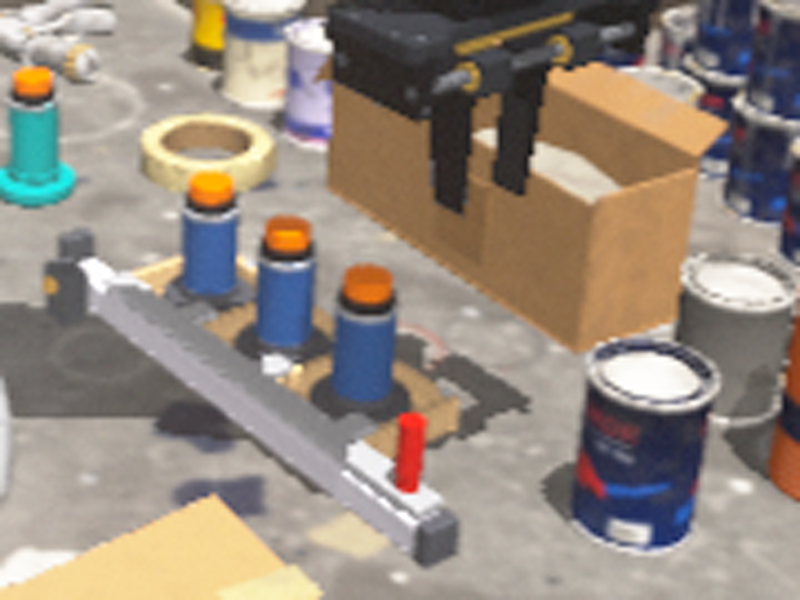

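The wrist view shows B seated in bay_0 at (253,102), C next to it, and the knob's top near (202,200); the navy tin is right of the fingers. The side crop shows all three stands upright and collapsed with the keeper open.

```bash
python3 - <<'E'
from h import *
w=eyes.read_camera("wrist");t=eyes.read_camera("top");s_=eyes.read_camera("side");s=readout.state();print(s["eef_pos"],s["opening"])
hs=cv2.cvtColor(t["img"],cv2.COLOR_RGB2HSV);m=(((hs[...,0]<8)|(hs[...,0]>170))&(hs[...,1]>130))[190:212,335:365]
ys,xs=np.where(m);print("top red",xs.mean()+335,ys.mean()+190,len(xs),xs.min()+335,xs.max()+335,ys.min()+190,ys.max()+190)
u=(xs.mean()+335,ys.mean()+190);print(atz(t,u,60))
b=blobs(s_,(0,170,90),(6,255,255),(305,340,225,275),4)[0][0][0];print("tri",tri([t,s_],[u,b]))
for c,q in blobs(w,(0,170,60),(6,255,255),(100,260,150,260),20)[0]: print(c,q,fatz(w,c,58).round(1))
def res(X):  # side+wrist+top fit of knob centre
    return np.concatenate([proj(t,X)[0]-u,proj(s_,X)[0]-b,fproj(w,X)-c])
r=least_squares(res,[535,-365,51]);print(r.x,r.fun.round(1))
print("tin top est",fatz(w,(318,248),100))
E
```

```text
[ 585.74583191 -338.55957123  189.59490141] 0.2049525798714573<stdin>:4: RuntimeWarning: Mean of empty slice.
  ret = ret.dtype.type(ret / rcount)
Traceback (most recent call last):
ValueError: zero-size array to reduction operation minimum which has no identity
```

Top is occluded by the arm, so I'll use side and wrist, plus the pixel from the first top picture.

```bash
python3 - <<'E'
from h import *
w=eyes.read_camera("wrist");s_=eyes.read_camera("side");t=eyes.read_camera("top")
b,bs=blobs(s_,(0,150,90),(8,255,255),(305,340,225,275),20)[0][0];print(b,bs)
c,q=blobs(w,(0,150,60),(8,255,255),(100,260,150,260),20)[0][0];print(c,q,fatz(w,c,53).round(1))
r=least_squares(lambda X:np.r_[proj(s_,X)[0]-b,fproj(w,X)-c],[535,-365,51]);print(r.x,r.fun.round(1))
print("old top px (347.9,201.5) z65:",atz(t,(347.9,201.5),65))
print("tin",fatz(w,(318,248),100))
E
```

```text
[321.8 250.9] [319, 243, 7, 18, 101]
[202.8 199. ] [194, 187, 19, 25, 282] [ 529.2 -359.4   53. ]
[ 529.88593501 -358.77289671   55.53670542] [-0.6  0.   0.2  0.2]
old top px (347.9,201.5) z65: [ 528.29817654 -361.28492074   65.        ]
tin [ 649.8185865  -395.56127465  100.        ]
```

{"op": "move_arm", "data": {
  "plan": [
    [[0, 0, 0], [-0.0215, -0.056, 0], 0.2],
    [[0, 0, 0], [-0.0215, -0.056, 0.04], 0.2],
    [[0, 0, 0], [-0.0215, -0.056, 0.08], 0.2],
    [[0, 0, 0], [-0.0215, -0.056, 0.1], 0.2],
    [[0, 0, 0], [-0.0215, -0.056, 0.1], 0.2]
  ]
}}

```text
t: 29.85
eef_pos: [529.2, -360.4, 88.3]
tcp_rot: [-3.14, -0.002, 1.571]
ft_force: [-0.4, -0.5, 0.0]
opening: 0.546
grip_force: 0.0
```

```bash
python3 - <<'E'
from h import *
w=eyes.read_camera("wrist");s=readout.state();print(s["eef_pos"],s["opening"],s["ft_force"])
for c,q in blobs(w,(0,150,60),(8,255,255),(150,350,100,300),20)[0]: print(c,q,fatz(w,c,60).round(1))
cv2.imwrite("pics/w7.png",w["img"][60:300,130:400,::-1])
E
```

```text
[ 529.70062009 -360.86760891   89.57448577] 0.5710096932343725 [ 0.08115611  0.1833397  -0.23038001]
[255.8 215.8] [245, 196, 23, 39, 696] [ 530.  -357.5   60. ]
```

View pics/w7.png

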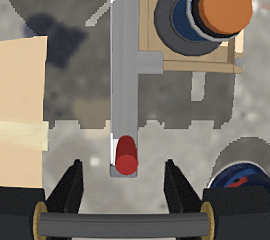

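The knob, at (125,155) in the crop, is centred between the fingers. Now I lower, grip and slide.

{"op": "move_arm", "data": {
  "plan": [
    [[0, 0, 0], [0.001, 0, 0.025], 0.2],
    [[0, 0, 0], [0.001, 0, 0.0485], 0.2],
    [[0, 0, 0], [0.001, 0, 0.0485], -1],
    [[0, 0, 0], [0.001, 0, 0.0485], -1],
    [[0, 0, 0], [0.001, 0, 0.0485], -1]
  ]
}}

```text
t: 30.52
eef_pos: [530.1, -360.4, 42.5]
tcp_rot: [3.14, 0.001, 1.571]
ft_force: [0.1, 0.0, 0.7]
opening: 0.343
grip_force: 0.0
```

{"op": "move_arm", "data": {
  "plan": [
    [[0, 0, 0], [0, 0, 0], -1],
    [[0, 0, 0], [0, 0, 0], -1],
    [[0, 0, 0], [0, 0, 0], -1]
  ]
}}

```text
t: 30.9
eef_pos: [530.9, -360.5, 41.7]
tcp_rot: [3.139, 0.002, 1.571]
ft_force: [6.0, 0.1, -0.6]
opening: 0.162
grip_force: 30.0
```

{"op": "move_arm", "data": {
  "plan": [
    [[0, 0, 0], [0.006, 0, 0], -1],
    [[0, 0, 0], [0.012, 0, 0], -1],
    [[0, 0, 0], [0.018, 0, 0], -1],
    [[0, 0, 0], [0.023, 0, 0], -1],
    [[0, 0, 0], [0.027, 0, 0], -1]
  ]
}}

```text
t: 31.52
eef_pos: [531.1, -334.4, 41.8]
tcp_rot: [3.138, 0.004, 1.571]
ft_force: [5.6, -7.7, -3.3]
opening: 0.159
grip_force: 30.0
```

{"op": "move_arm", "data": {
  "plan": [
    [[0, 0, 0], [0.004, 0, 0], -1],
    [[0, 0, 0], [0.008, 0, 0], -1],
    [[0, 0, 0], [0.011, 0, 0], -1],
    [[0, 0, 0], [0.013, 0, 0], -1],
    [[0, 0, 0], [0.014, 0, 0], -1]
  ]
}}

```text
t: 32.15
eef_pos: [531.2, -322.7, 42.0]
tcp_rot: [3.137, 0.007, 1.571]
ft_force: [2.1, -22.8, -5.5]
opening: 0.163
grip_force: 30.0
```

{"op": "move_arm", "data": {
  "plan": [
    [[0, 0, 0], [0, 0, 0], 0.2],
    [[0, 0, 0], [0, 0, 0], 0.2],
    [[0, 0, 0], [0, 0, 0], 0.2],
    [[0, 0, 0], [0, 0, -0.03], 0.2],
    [[0, 0, 0], [0, 0, -0.09], 0.2]
  ]
}}

```text
t: 32.78
eef_pos: [528.7, -318.1, 130.1]
tcp_rot: [-3.138, -0.003, 1.571]
ft_force: [0.6, 0.3, 0.1]
opening: 0.585
grip_force: 0.0
```

{"op": "move_arm", "data": {
  "plan": [
    [[0, 0, 0], [-0.03, -0.02, -0.05], 0.2],
    [[0, 0, 0], [-0.07, -0.06, -0.1], 0.2],
    [[0, 0, 0], [-0.09, -0.1, -0.13], 0.2],
    [[0, 0, 0], [-0.09, -0.1, -0.13], 0.2],
    [[0, 0, 0], [-0.09, -0.1, -0.13], 0.2]
  ]
}}

```text
t: 33.4
eef_pos: [429.6, -408.7, 260.8]
tcp_rot: [-3.142, -0.001, 1.57]
ft_force: [-1.2, 0.2, 0.4]
opening: 0.6
grip_force: 0.0
```

```bash
python3 - <<'E'
from look import *
c,q=blobs(w,(0,150,60),(8,255,255),(100,400,60,300),20)[0][0];print(c,q,fatz(w,c,53).round(1))
for b,bs in blobs(ps["side"],(0,150,90),(8,255,255),(290,340,225,275),20)[0]:
    print(b,bs); r=least_squares(lambda X:np.r_[proj(ps["side"],X)[0]-b,fproj(w,X)-c],[535,-325,51]);print(r.x,r.fun.round(1))
t=ps["top"]["img"][150:225,230:370];s=ps["side"]["img"][175:275,240:345]
cv2.imwrite("pics/f.png",np.vstack([cv2.resize(t[...,::-1],(560,300),interpolation=cv2.INTER_CUBIC),cv2.resize(s[...,::-1],(560,300),interpolation=cv2.INTER_CUBIC)]))
E
```

```text
t 33.55 [ 430.3 -408.1  259.9] 0.6008210548910126
tri [262.5 182. ] [276.8 193.8] [585.1 -99.3  90. ] 0.07
tri [289.  181.5] [294.6 204.1] [ 587.2 -179.8   90.1] 0.32
tri [315.  181.5] [311.9 216. ] [ 585.8 -257.7   89. ] 0.17
tri [186.1 182.4] [236.4 169.5] [585.  130.7  86.8] 0.09
side only [[236.4, 169.5], [276.8, 193.8], [294.6, 204.1], [311.9, 216.0], [312.3, 248.4]] top [[262.5, 182.0], [289.0, 181.5], [315.0, 181.5], [186.1, 182.4]]
wrist org [386.   51.2] [374, 39, 25, 25, 488] [ 584.2 -256.1   99. ]
wrist org [469.5 195.5] [455, 186, 25, 23, 271] [ 739.8 -433.7   99. ]
[333.7 101. ] [324, 95, 20, 12, 178] [ 532.1 -320.2   53. ]
[312.  244.8] [310, 237, 5, 17, 75]
[ 532.86868002 -320.30609658   50.96474579] [-0.3  0.1  0.1  0.1]
```

View pics/f.png

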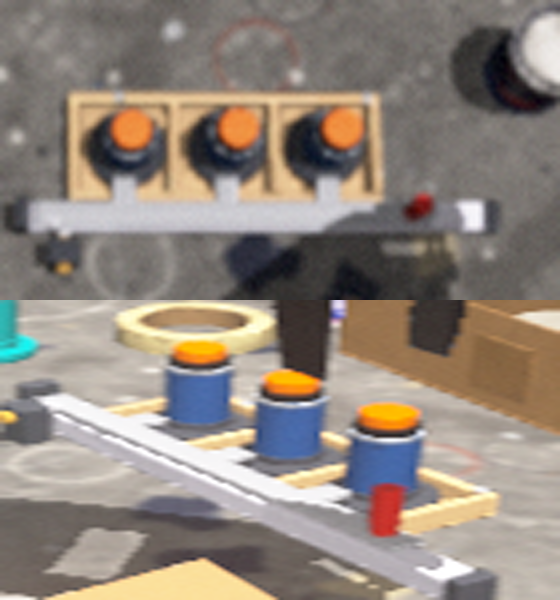

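The final picture shows all three tabs centred over the stands' feet, and the knob is now at y≈-320, about 40 mm along. The stands are upright and collapsed, and the arm is clear, so I'm handing in.

```bash
python3 -c "
from cell import env
print(env.job_done())"
```

```text
the job is handed in; nothing more can be done
None
```

All three stands are collapsed and upright in their own bays, the keeper is slid home over their feet, the tin and tape were left untouched, and the job is handed in (no verdict was returned).

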